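Hold the parking remote in the pairing box

ROBOT

A 7-joint arm with a two-finger parallel gripper is mounted at the origin on the work surface. World frame = base frame: x ahead of the robot, y to its left, z up, the work surface at z = 0. Lengths are in m, angles in degrees, forces in N, time in s.
With the tool pointing down it reaches from about 0.35 to 0.9 m from the base axis. Payload 7.2 kg.
Tool frame: the origin (TCP) lies at the very end of the fingers, on their centre line; the grasp point (between the pads) lies 19 mm behind it; z points along the fingers, x is the direction in which the jaws open and shut, and the axes are right-handed (so a half turn about z gives the same grasp; the last joint's range is limited). The gripper opens to 85 mm and grips with 20 to 120 N. Pads are 22 mm wide; open, the fingers measure 114 mm over their backs; the gripper's body (76 mm by 85 mm) begins 54 mm behind the grasp point. The pads swing forward as they close: fully open they stand 13 mm farther back than shut.
Start: joints at [-74.668, 23.554, -0.728, 91.456, 0.321, 64.991, -4.71], TCP at [0.206, 0.59, 0.231] pointing down, gripper open.
Joint ranges: [-169.25, 169.25], [-16.82, 113.86], [-84.01, 82.57], [7.8, 145.47], [-59.2, 239.2], [7.22, 106.19], [-163.78, 163.78]. Speed limits (degrees/s): [136.94, 136.94, 172.46, 172.46, 180, 180, 180].

INTERFACE

Orientations are given as [roll, pitch, yaw] about the fixed x, y, z axes, in that order (R = Rz(yaw) Ry(pitch) Rx(roll)).
In Python, from bench import manip gives the robot as it stands.
- The arm moves only by the tool servo_tool, never from a script. Its argument "motion" is a list of rows, each a list of 3 entries, a list of its own where there are three numbers: the shift along the tool's x, y, z in mm, then the turn, a rotation vector about the tool's x, y, z in rad, then the finger opening in mm, from 0 to 85.4. A call has exactly 5 rows; each row shifts and turns the commanded pose from where the row before left it, along the tool's axes as they then stand; what a row does not reach is not made up. A row lasts 1/10 s, in which the tool goes at most 50 mm and 8.59 degrees, less where a joint would pass 70% of its speed; a pose out of reach is approached as far as the arm can. A call is refused whole if a number of a shift passes 50 or a number of a turn 0.15, either way. A call with a gripper value outside its range is refused whole. The fingers move at their own pace and stop on an object; "force" is the grip in N (left out, the last holds). Time passes only in rows, so rows that do not move let the fingers close, or fill a call up. It gives the time, the measured TCP pose, the force and the opening at its end, in the units of the state.
- manip.state(): the state, without advancing time (a new reading comes with each control period).
- manip.capture(name): name is "scene" or "top" or "wrist"; returns the picture (420x560x3 uint8, red, green, blue); there is no depth.
- manip.camera_model(name): a dict with "intrinsics" (3x3 intrinsics, pixels), "R" (3x3) and "t" (3): a world point X has camera coordinates R X + t; the wrist camera has in their place "T_tool_cam" (4x4, takes a point from camera to tool coordinates, whose origin is the TCP and whose axes are the tool frame's). Camera axes: x right, y down, z forward; pixel columns grow to the right and rows downward; lengths in m; the calibration is good to about 2 mm. A picture is of the moment at which its call begins: read the wrist's pose just before it. camera_model takes no time and is no camera call.
- manip.close_job(): hands the job in, once; it reports no verdict.
Trained networks look in the newest picture that a camera, given by its name, has taken for a name from the list of things; names that differ only in an ending like _2 or _b are one class to them, and where a whole thing is asked for, a point or a joint stands for the part that bears it (a point fixed in the world has none). Each returns a list of dicts, best first, with "score" (0 to 1); they miss things now and then, are a little off and sometimes report something else, mostly with a low value. They report only what shows in the picture. A call takes as long as a camera call. They do not tell look-alikes from the thing itself.
- manip.search_frame(thing, camera): "centre" ([column, row] as shares, 0 to 1, of the picture: columns of its width, rows of its height, amid what is visible of it).
- manip.regions_of(thing, camera): "pixels" (420x560 bool, what is visible of it) and "centre" ([column, row] as shares, 0 to 1, of the picture: columns of its width, rows of its height, amid what is visible of it).
The state is a dict: "clock": time; "joint_positions": joint angles; "dq": joint speeds; "joint_torque": joint torques, N m; "position": TCP position; "tool_rot": TCP orientation; "wrist_force": force on the tool from outside, world axes, zero at the start; "moment": the same for the moment, N m; "width": finger opening in m.
Only numpy, scipy, OpenCV 4.12 (cv2) and the standard library are available. Lean on these libraries where they do the work, as an engineer would, in place of code of your own. Each camera call takes 0.05 s, during which the arm holds its last target. There are 200 camera calls.

TASK

On the pairing box, slide the shutter by its grip fully open to its end stop so that the slot lies free. Then take the parking remote out of its dock in the valet tray and lower it upright through the slot until about 3 cm of it is inside, without jamming it or letting it drop. Finish while still gripping it there (do not let go), and leave the elephant, the tumbler and the dish alone.

Things in the scene. Friction and masses are not known exactly. Their poses are not given: they have to be found in the camera images.
- pairing_box: The pairing box, fixed: oak sides, grey level top, 100 mm (x) by 220 mm (y) by 85 mm high, origin under its centre. Hollow, inner floor 6 mm up; nothing inside carries the remote. Two guide strips 4 mm wide and 5 mm high lie on the top beside the shutter, at x = -25 and +25 mm.
- slot (a point): Centre of the slot's mouth, level with the box's top, 85 mm above the work surface, 50 mm from the box's middle towards -y; axes as the box, z up. The slot is 16 mm wide along x and 40 mm long along y (2 mm wider and 4 mm longer than the remote), cut through the 6 mm top plate.
- shutter_grip (a point): Middle of the shutter's grip, an upright black fin 12 mm thick along y (the sliding direction), 30 mm wide along x, its top 12 mm above this point, its foot 14 mm below on the shutter: an aluminium plate 42 (x) by 60 (y) by 4 mm on the box's top, fin in its middle. It slides towards the box's +y with about 1.5 N of friction and stays where it is left.
- shutter (a joint): Travel of the shutter in m: 0 = centred over the slot (closed), 0.080 = end stop (fully open, the fin 80 mm from the slot's centre towards the slot frame's +y). Starts somewhere between 0 and 0.015.
- remote_center (a point): Centre (half-way up) of the black plastic parking remote, a loose upright slab 14 mm thick (x), 36 mm wide (y), 100 mm high (z up), about 90 g; its lowest 8 mm are a narrower foot, 10 by 32 mm. Flat round buttons on one face. It stands with its lowest 26 mm in the dock. Grip it across its thickness near the top, so that its lower part stays free for the slot.
- remote_tip (a point): Centre of the remote's underside, 50 mm below its centre; same axes.
- dock (a point): Centre of the mouth of the dock pocket, 34 mm above the work surface. The pocket is 17 mm (x) by 39 mm (y), 26 mm deep, in a block 27 by 49 mm, in a fixed stainless valet tray 150 mm (x) by 190 mm (y) with a 16 mm high rim; the dock is 45 mm from the tray's middle towards +y.
- elephant: White ceramic elephant figurine, loose, about 140 mm long, 66 mm wide, 97 mm high; origin under its middle, head towards its -x. Leave alone.
- tumbler: Frosted glass tumbler, loose, 74 mm across and 95 mm high; origin at the centre of its underside. Leave alone.
- dish: Round terracotta dish, loose, 110 mm across and 30 mm high; origin at the centre of its underside. Leave alone.
Things that resemble listed ones, but are neither listed nor needed, are in the scene too. Leave any blue or red look-alike of the pairing_box alone. Of the things shaped like the part that bears remote_center, the black one is meant.

How it is judged:
By the outcome, as a careful person would: the job done as asked, in the order asked, and still so for the second after the job is handed in, while the arm keeps its last pose, push and grip.
It also fails if it takes over 54 s, if anything falls off the work surface, if the arm or the gripper's body presses on something with over 40 N, if the wrist force passes 120 N, or if a joint passes its speed limit or range.

## Working session

There is one attempt and no reset: what is moved stays moved. The work goes in short steps, Python scripts to look and compute and a tool call to move; the robot and the scene stay as the last step left them, time stands still between calls to the robot, and variables do not carry over. Pictures are saved under pics/ and viewed, about 8 in all and at most 12, crops included, and the job is handed in when it is done.

Besides the shell and the picture viewer there is one more tool, called after ">>>" as name(argument=value, ...), one argument or row to a line, values as JSON. servo_tool: Moves the arm, as the interface text tells. Its arguments: {"type":"object","properties":{"motion":{"type":"array","items":{"type":"array"}},"force":{"type":"number"}},"required":["motion"]}

```bash
mkdir -p pics; ls
python3 - <<'E'
from bench import manip
import cv2,numpy as np
print(manip.state())
for c in("scene","top"):
    im=manip.capture(c); cv2.imwrite(f"pics/{c}0.png",im[:,:,::-1])
    m=manip.camera_model(c);print(c,np.round(m["intrinsics"],1).tolist(),np.round(m["R"],4).tolist(),np.round(m["t"],4).tolist())
    for t in("pairing_box","shutter_grip","remote_center","elephant","tumbler","dish"):
        print(t,[(round(d["score"],2),np.round(np.array(d["centre"])*[560,420],1).tolist()) for d in manip.search_frame(t,c)])
print(manip.camera_model("wrist")); print(manip.state()["clock"])
E
```

```text
pics
{'clock': 0.0, 'joint_positions': array([-74.66719261,  23.60199095,  -0.73028116,  91.50481113,
         0.32040248,  64.99111445,  -4.70642229]), 'dq': array([-0.00249945, -0.04753267,  0.00475457,  0.09857976,  0.02620402,
       -0.01898112, -0.09025113]), 'joint_torque': array([-5.06783508e-04, -6.00635290e+01,  6.81931917e-01, -2.99416083e+01,
        1.37699695e-02,  1.06383683e-02, -1.39368333e-05]), 'position': array([0.20580838, 0.58960128, 0.23042599]), 'tool_rot': array([1.79994376e+02, 9.57208209e-02, 7.07659054e+01]), 'wrist_force': array([0.88292331, 0.07357092, 0.4971451 ]), 'moment': array([-0.00135399, -0.01758795, -0.03056363]), 'width': 0.08549260067948211}
scene [[497.1, 0.0, 273.1], [0.0, 497.1, 207.3], [0.0, 0.0, 1.0]] [[-0.7629, 0.6464, -0.0104], [0.4695, 0.5429, -0.6963], [-0.4445, -0.5361, -0.7177]] [0.4041, -0.1636, 1.6515]
pairing_box [(0.97, [293.0, 142.0]), (0.64, [214.7, 119.8]), (0.6, [238.2, 191.1])]
shutter_grip [(0.72, [211.7, 97.7]), (0.69, [287.8, 121.6])]
remote_center [(0.96, [396.4, 287.2]), (0.52, [353.6, 266.2])]
elephant [(0.76, [187.9,
[... 409 characters left out ...]
311.8])]
remote_center [(0.58, [163.8, 232.9]), (0.42, [438.6, 182.4])]
elephant []
tumbler [(0.64, [437.6, 181.2])]
dish [(0.84, [136.6, 177.6]), (0.57, [365.1, 211.6])]
{'intrinsics': array([[361.73242999,   0.        , 282.7579141 ],
       [  0.        , 361.73242999, 211.51578437],
       [  0.        ,   0.        ,   1.        ]]), 'T_tool_cam': array([[ 9.99999843e-01, -5.58394293e-05,  5.58065817e-04,
        -2.56716930e-04],
       [-1.20373342e-04,  9.50475061e-01,  3.10800811e-01,
        -7.91743532e-02],
       [-5.47782581e-04, -3.10800829e-01,  9.50474905e-01,
        -1.42285680e-01],
       [ 0.00000000e+00,  0.00000000e+00,  0.00000000e+00,
         1.00000000e+00]])}
0.7
```

```bash
python3 -c "
import cv2,numpy as np
a=cv2.imread('pics/scene0.png');b=cv2.imread('pics/top0.png');cv2.imwrite('pics/both0.png',cv2.resize(np.vstack([a,b]),None,fx=.71,fy=.71))"
```

```text
(no output)
```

View pics/top0.png

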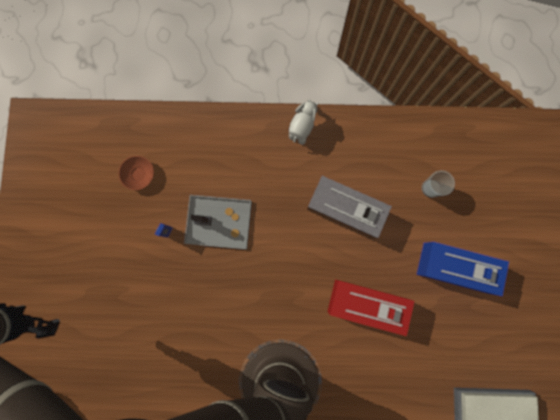

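View pics/scene0.png

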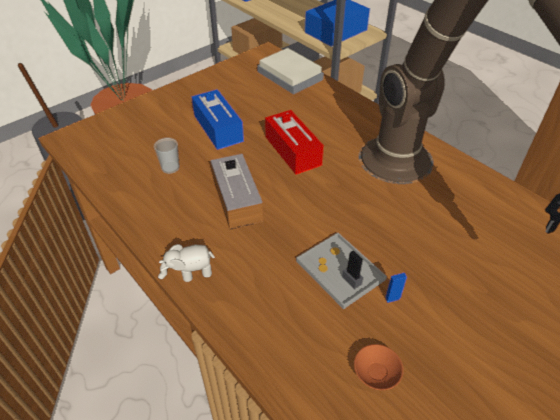

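The top view shows the grey box at about (348,208) with its black fin at (371,213), and the tray at (218,222) with the black remote at (203,220). The red and blue boxes and the blue remote are decoys. Next I'll fit silhouettes of the box and remote to the masks.

```bash
cat > h.py <<'E'
from bench import manip
import cv2,numpy as np
from scipy.optimize import minimize
from scipy.spatial.transform import Rotation as Ro
def cam(c):
    m=manip.camera_model(c);K=m["intrinsics"]
    if c!="wrist": return K,m["R"],m["t"]
    s=manip.state();T=np.eye(4);T[:3,:3]=Ro.from_euler("xyz",s["tool_rot"],degrees=True).as_matrix();T[:3,3]=s["position"]
    W=np.linalg.inv(T@m["T_tool_cam"]);return K,W[:3,:3],W[:3,3]
def proj(C,P):
    K,R,t=C;q=(np.atleast_2d(P)@R.T+t)@K.T;return q[:,:2]/q[:,2:]
def back(C,uv,z):
    K,R,t=C;d=R.T@np.linalg.solve(K,[*uv,1]);o=-R.T@t;return o+d*(z-o[2])/d[2]
def slab(x,y,yaw,sx,sy,z0,z1):
    a=np.radians(yaw);P=np.array([[i*sx/2,j*sy/2] for i in(-1,1) for j in(-1,1)])@np.array([[np.cos(a),np.sin(a)],[-np.sin(a),np.cos(a)]])+[x,y]
    return np.vstack([np.c_[P,np.full(4,z)] for z in(z0,z1)])
def fit(views,x0,dims):
    # views: [(C,mask)]
    S=4
    ds=[cv2.distanceTransform((~m).astype(np.uint8),2,5)-cv2.distanceTransform(m.astype(np.uint8),2,5) for _,m in views]
    def cost(p):
        s=0
        for C,m in views:
            h=cv2.convexHull(proj(C,slab(*p,*dims)).astype(np.float32));im=np.zeros(m.shape,np.uint8)
            cv2.fillConvexPoly(im,np.round(h*16).astype(np.int32),255,cv2.LINE_AA,4)
            f=im/255.;s+=1-np.minimum(f,m).sum()/np.maximum(f,m).sum()
        return s
    best=None
    for _ in range(3):
        r=minimize(cost,x0,method="Nelder-Mead",options=dict(initial_simplex=[x0]+[np.add(x0,d) for d in([.01,0,0],[0,.01,0],[0,0,6])],xatol=1e-5,fatol=1e-6));x0=r.x
    return r.x,r.fun
E
cat > m1.py <<'E'
from h import *
V={}
for c in("scene","top"):
    im=manip.capture(c);C=cam(c)
    for t,z in(("pairing_box",.06),("remote_center",.05)):
        for d in manip.regions_of(t,c):
            m=d["pixels"];col=np.median(im[m],0)
            uv=np.array(d["centre"])*[560,420];p=back(C,uv,z)
            print(c,t,round(d["score"],2),uv.round(),p.round(3),m.sum(),col)
            V.setdefault((t,c),[]).append((C,m,col,p))
            np.save(f"m_{t}_{c}_{len(V[t,c])-1}.npy",m)
g=lambda t,f:[(v[0],v[1]) for c in("scene","top") for v in V.get((t,c),[]) if f(v)]
for v in g("pairing_box",lambda v:np.ptp(v[2])<60 and v[3][0]>.45):
    x=back(v[0],np.argwhere(v[1]).mean(0)[::-1],.06);print("single",fit([v],[x[0],x[1],-25],(.1,.22,0,.085)))
vs=g("pairing_box",lambda v:np.ptp(v[2])<60 and v[3][0]>.45)
if len(vs)>1: print("both",fit(vs,[x[0],x[1],-25],(.1,.22,0,.085)))
E
python3 m1.py
```

```text
scene pairing_box 0.67 [218. 118.] [ 0.359 -0.498  0.06 ] 2058 [ 29.  80. 157.]
scene pairing_box 0.64 [238. 189.] [ 0.521 -0.17   0.06 ] 2667 [141. 129. 127.]
scene pairing_box 0.61 [296. 142.] [ 0.244 -0.223  0.06 ] 2322 [176.  16.  11.]
scene remote_center 0.67 [354. 263.] [0.456 0.238 0.05 ] 321 [26. 26. 26.]
scene remote_center 0.65 [401. 286.] [0.42  0.362 0.05 ] 419 [ 28.  84. 162.]
top pairing_box 0.89 [375. 307.] [ 0.228 -0.269  0.06 ] 2977 [144.  40.  36.]
top pairing_box 0.83 [463. 268.] [ 0.346 -0.523  0.06 ] 3126 [ 38.  62. 124.]
top pairing_box 0.57 [346. 208.] [ 0.513 -0.183  0.06 ] 2909 [111. 106. 104.]
top remote_center 0.54 [165. 230.] [0.435 0.353 0.05 ] 177 [45. 44. 56.]
top remote_center 0.52 [197. 216.] [0.48 0.26 0.05] 102 [40. 34. 30.]
top remote_center 0.4 [350. 208.] [ 0.515 -0.197  0.05 ] 2795 [111. 106. 104.]
single (array([  0.51578905,  -0.18728153, -23.99090901]), np.float64(0.04525565537258602))
single (array([  0.51474922,  -0.18955623, -22.91846327]), np.float64(0.04212322603783514))
both (array([  0.51511613,  -0.18900105, -23.50297158]), np.float64(0.09352326584835169))
```

>>> servo_tool(
  motion=[
    [[-37.6, 30.3, 0], [0, 0, 0], 85],
    [[-37.6, 30.3, 0], [0, 0, 0], 85],
    [[-37.6, 30.3, 0], [0, 0, 0], 85],
    [[-37.6, 30.3, 0], [0, 0, 0], 85],
    [[-37.6, 30.3, 0], [0, 0, 0], 85],
  ],
)

```text
clock: 1.5
position: [0.2875, 0.3608, 0.2314]
tool_rot: [180.0, -0.0, 70.8]
wrist_force: [0.8, 0.5, 0.5]
width: 0.0852
```

>>> servo_tool(
  motion=[
    [[-37.6, 30.3, 0], [0, 0, 0], 85],
    [[-37.6, 30.3, 0], [0, 0, 0], 85],
    [[-37.6, 30.3, 0], [0, 0, 0], 85],
    [[-28, 22, 0], [0, 0, 0], 85],
    [[0, 0, 0], [0, 0, 0], 85],
  ],
)

```text
clock: 2.0
position: [0.3485, 0.1883, 0.2317]
tool_rot: [180.0, -0.0, 70.4]
wrist_force: [-0.1, -0.3, -0.1]
width: 0.0849
```

Run:
```python
from h import *
import pickle
im=manip.capture("wrist");C=cam("wrist");cv2.imwrite("pics/w1.png",im[:,:,::-1]);pickle.dump(C,open("C1.pkl","wb"))
s=manip.state();print(s["position"],s["tool_rot"],s["clock"])
for d in manip.regions_of("remote_center","wrist"):
    m=d["pixels"];print(d["score"],np.array(d["centre"])*[560,420],np.median(im[m],0),m.sum());
    if np.ptp(np.median(im[m],0))<30: print(fit([(C,m)],[.465,.24,-5],(.014,.036,.034,.108))); np.save("mw1.npy",m)
```

```text
[0.34791195 0.19078873 0.23169843] [ 1.79980735e+02 -6.10322037e-02  7.04972853e+01] 2.05
0.95 [378.896 279.804] [26. 25. 26.] 1323
(array([0.46848337, 0.2499055 , 6.30640193]), np.float64(0.46323653459894243))
0.76 [486.416 213.906] [26. 52. 97.] 3225
```

View pics/w1.png

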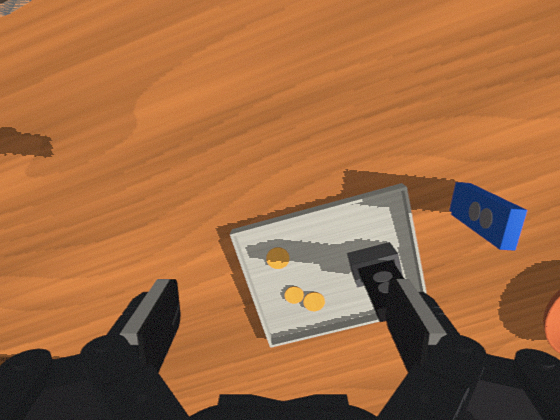

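The wrist view shows the tray with rim corners at (232,234), (405,186) and (272,346). The remote, with its buttons facing the robot, is at (382,280), partly hidden by a finger. I'll get the tray pose from the corners and then continue to the box.

Run:
```python
from h import *
import pickle
C=pickle.load(open("C1.pkl","rb"))
a,b,c=[back(C,p,.016)[:2] for p in((232,234),(405,186),(272,346))]
y=b-a;x=a-c;print(a,b,c,np.hypot(*x),np.hypot(*y),"yaw",np.degrees(np.arctan2(-y[0],y[1])),np.degrees(np.arctan2(x[1],x[0])))
ctr=(b+c)/2;print("dock",ctr+.045*y/np.hypot(*y))
```

```text
[0.38942899 0.11906671] [0.39959172 0.30473672] [0.53762851 0.1102864 ] 0.14845939645095982 0.1859479373029679 yaw -3.132982115843928 176.60938648494255
dock [0.47106953 0.2524443 ]
```

>>> servo_tool(
  motion=[
    [[-36, 29, 0], [0, 0, 0], 85],
    [[-36, 29, 0], [0, 0, 0], 85],
    [[-36, 29, 0], [0, 0, 0], 85],
    [[-36, 29, 0], [0, 0, 0], 85],
    [[-36, 29, 0], [0, 0, 0], 85],
  ],
)

```text
clock: 2.6
position: [0.4257, -0.0253, 0.2315]
tool_rot: [180.0, -0.0, 70.9]
wrist_force: [1.4, 2.1, 0.1]
width: 0.0849
```

>>> servo_tool(
  motion=[
    [[-36, 29, 0], [0, 0, 0], 85],
    [[-36, 0, 0], [0, 0, 0.07], 85],
    [[-36, 0, 0], [0, 0, 0], 85],
    [[-36, 0, 0], [0, 0, 0], 85],
    [[0, 0, 0], [0, 0, 0], 85],
  ],
)

```text
clock: 3.1
position: [0.3991, -0.1716, 0.2315]
tool_rot: [180.0, 0.0, 66.5]
wrist_force: [1.0, -0.8, 0.2]
width: 0.0852
```

```bash
cat > m2.py <<'E'
from h import *
import pickle,sys
n=sys.argv[1]
im=manip.capture("wrist");C=cam("wrist");cv2.imwrite(f"pics/{n}.png",im[:,:,::-1]);pickle.dump(C,open(f"{n}.pkl","wb"))
s=manip.state();print(s["position"].round(4),s["tool_rot"].round(2),s["clock"])
for t in sys.argv[2:]:
  for d in manip.regions_of(t,"wrist"):
    m=d["pixels"];uv=np.array(d["centre"])*[560,420];print(t,d["score"],uv.round(1),np.median(im[m],0),m.sum(),back(C,uv,.103).round(4))
E
python3 m2.py w2 shutter_grip pairing_box
```

```text
[ 0.4002 -0.1694  0.2314] [179.98  -0.    66.64] 3.15
shutter_grip 0.88 [30.4 46.7] [243. 238. 227.] 4033 [ 0.2312 -0.2847  0.103 ]
shutter_grip 0.56 [262.2 319.8] [176. 168. 154.] 2881 [ 0.493 -0.229  0.103]
pairing_box 0.97 [303.  289.4] [182. 170. 166.] 27067 [ 0.4793 -0.1849  0.103 ]
pairing_box 0.9 [ 33.5 262.5] [ 38.  93. 193.] 8486 [ 0.3679 -0.3794  0.103 ]
pairing_box 0.73 [107.3  54.1] [236.  37.  31.] 26338 [ 0.2561 -0.2389  0.103 ]
```

View pics/w2.png

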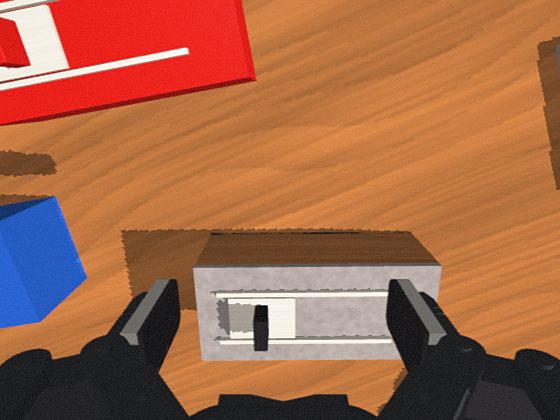

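The wrist view shows the box's top corners at about (194,267), (440,266) and (202,360), and the black fin at (254–268, 306–350). I'll refine these and compute the move.

```bash
cat > tool.py <<'E'
from h import *
def totool(xy):
    s=manip.state();R=Ro.from_euler("xyz",s["tool_rot"],degrees=True).as_matrix()
    return (R.T@(np.array([*xy,0])-[*s["position"][:2],0]))*1e3
E
python3 - <<'E'
from tool import *
import pickle
C=pickle.load(open("w2.pkl","rb"))
a,b,c=[back(C,p,.085)[:2] for p in((194,266.5),(440.5,265.5),(202,360))]
y=b-a;x=c-a;print(np.hypot(*x),np.hypot(*y),"yaw",np.degrees(np.arctan2(-y[0],y[1])),np.degrees(np.arctan2(x[1],x[0])))
ctr=(b+c)/2;u=y/np.hypot(*y);print("ctr",ctr,"slot",ctr-.05*u)
g=cv2.imread("pics/w2.png",0);m=np.zeros(g.shape,bool);m[298:356,248:276]=g[298:356,248:276]<60
v=np.argwhere(m);print(v.min(0),v.max(0))
p,f=fit([(C,m)],[.494,-.228,-23.5],(.03,.012,.089,.115));print("fin",p,f,"tool",totool(p[:2]),"travel",(p[:2]-(ctr-.05*u))@u)
E
```

```text
0.10040803955670942 0.21770687076428258 yaw -23.115506959301992 -23.30021740950854
ctr [ 0.51887063 -0.18743325] slot [ 0.49924133 -0.23341902]
[305 254] [350 267]
fin [  0.50006418  -0.23371749 -27.26530278] 0.20063035142091712 tool [-2.20804356e+01  1.17135281e+02  4.73629986e-03] travel 4.852325394207659e-05
```

>>> servo_tool(
  motion=[
    [[-8, 40, 0], [0, 0, 0], 85],
    [[-8, 40, 0], [0, 0, 0], 85],
    [[-6, 37, 15], [0, 0, 0], 85],
    [[0, 0, 40], [0, 0, 0], 60],
    [[0, 0, 40], [0, 0, 0], 50],
  ],
  force=20,
)

```text
clock: 3.75
position: [0.5013, -0.2337, 0.1346]
tool_rot: [179.9, 0.0, 66.9]
wrist_force: [0.6, -0.4, -0.6]
width: 0.0588
```

```bash
python3 m2.py w3
```

```text
[ 0.4973 -0.2314  0.1283] [-1.795e+02  6.000e-02  6.698e+01] 3.8
```

View pics/w3.png

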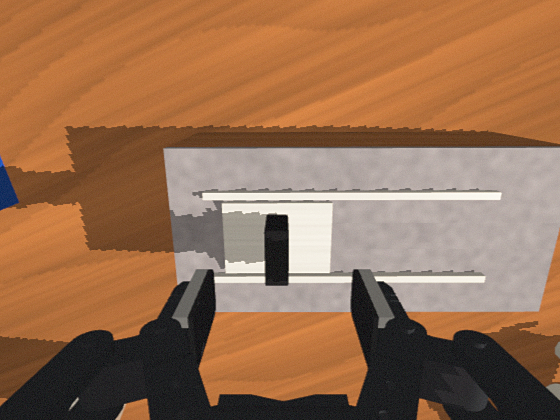

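The fin is between the fingers at (276,250), nearly centred. I'll lower and grip it.

>>> servo_tool(
  motion=[
    [[0, 0, 15], [0, 0, 0], 40],
    [[0, 0, 15], [0, 0, 0], 30],
    [[0, 0, 0], [0, 0, 0], 5],
    [[0, 0, 0], [0, 0, 0], 5],
    [[0, 0, 0], [0, 0, 0], 5],
  ],
  force=25,
)

```text
clock: 4.3
position: [0.499, -0.2348, 0.1065]
tool_rot: [180.0, -0.0, 66.8]
wrist_force: [1.6, -0.0, -12.8]
width: 0.0111
```

>>> servo_tool(
  motion=[
    [[6, 0, 0], [0, 0, 0], 5],
    [[12, 0, 0], [0, 0, 0], 5],
    [[15, 0, 0], [0, 0, 0], 5],
    [[15, 0, 0], [0, 0, 0], 5],
    [[12, 0, 0], [0, 0, 0], 5],
  ],
)

```text
clock: 4.8
position: [0.5232, -0.1779, 0.1064]
tool_rot: [-180.0, -0.0, 66.8]
wrist_force: [-1.7, -1.3, -6.5]
width: 0.0109
```

>>> servo_tool(
  motion=[
    [[5, 0, 0], [0, 0, 0], 5],
    [[5, 0, 0], [0, 0, 0], 5],
    [[4, 0, 0], [0, 0, 0], 5],
    [[3, 0, 0], [0, 0, 0], 5],
    [[0, 0, 0], [0, 0, 0], 5],
  ],
)

```text
clock: 5.3
position: [0.5292, -0.164, 0.1064]
tool_rot: [-180.0, -0.0, 66.8]
wrist_force: [-3.8, 2.7, -2.3]
width: 0.011
```

>>> servo_tool(
  motion=[
    [[1, 0, 0], [0, 0, 0], 5],
    [[1, 0, 0], [0, 0, 0], 5],
    [[1, 0, 0], [0, 0, 0], 5],
    [[1, 0, 0], [0, 0, 0], 5],
    [[0, 0, 0], [0, 0, 0], 5],
  ],
)

```text
clock: 5.8
position: [0.5299, -0.1623, 0.1064]
tool_rot: [-180.0, 0.1, 66.7]
wrist_force: [-6.4, -1.6, -0.1]
width: 0.0108
```

>>> servo_tool(
  motion=[
    [[1, 0, 0], [0, 0, 0], 5],
    [[1, 0, 0], [0, 0, 0], 5],
    [[1, 0, 0], [0, 0, 0], 5],
    [[0, 0, 0], [0, 0, 0], 5],
    [[0, 0, 0], [0, 0, 0], 5],
  ],
)

```text
clock: 6.3
position: [0.5299, -0.1621, 0.1063]
tool_rot: [-180.0, 0.2, 66.5]
wrist_force: [-8.7, -8.1, -0.8]
width: 0.0111
```

```bash
python3 -c "
from bench import manip
s=manip.state();print(s['position'],s['wrist_force'],s['tool_rot'])"
```

```text
[ 0.52993453 -0.16211042  0.10633632] [-8.72487831 -8.10188821 -0.75041552] [-179.96575716    0.2442496    66.54964874]
```

>>> servo_tool(
  motion=[
    [[-4, 0, 0], [0, 0, 0], 5],
    [[0, 0, 0], [0, 0, 0], 40],
    [[0, 0, 0], [0, 0, 0], 60],
    [[0, 0, 0], [0, 0, 0], 60],
    [[0, 0, -25], [0, 0, 0], 60],
  ],
)

```text
clock: 6.8
position: [0.5295, -0.161, 0.1296]
tool_rot: [-179.8, 0.1, 66.8]
wrist_force: [0.2, -0.3, -0.2]
width: 0.0599
```

>>> servo_tool(
  motion=[
    [[0, 0, -20], [0, 0, 0], 60],
    [[-40, -10, -20], [0, 0, 0], 60],
    [[-40, -10, -10], [0, 0, 0], 60],
    [[0, 0, 0], [0, 0, 0], 60],
    [[0, 0, 0], [0, 0, 0], 60],
  ],
)

```text
clock: 7.3
position: [0.4808, -0.2282, 0.1821]
tool_rot: [179.9, -0.1, 66.6]
wrist_force: [-0.1, 0.7, -0.2]
width: 0.0601
```

```bash
python3 m2.py w4 shutter_grip
```

```text
[ 0.4812 -0.227   0.1815] [ 1.7993e+02 -5.0000e-02  6.6750e+01] 7.35
shutter_grip 0.58 [396.3 240.4] [166. 160. 148.] 5036 [ 0.523  -0.1634  0.103 ]
```

View pics/w4.png

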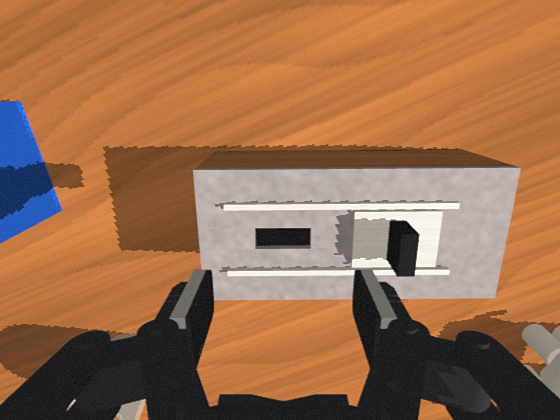

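The slot is free and dark at (255–311, 228–248), and the shutter sits at its stop with the fin at (402,245).

```bash
cat > slot.py <<'E'
from tool import *
import pickle
def slot(n,roi):
    C=pickle.load(open(n+".pkl","rb"));g=cv2.imread(f"pics/{n}.png",0);r0,r1,c0,c1=roi
    m=np.zeros(g.shape,bool);m[r0:r1,c0:c1]=g[r0:r1,c0:c1]<75
    v=np.argwhere(m)[:,::-1].astype(float)
    P=np.array([back(C,p,.085)[:2] for p in v]).astype(np.float32)
    r=cv2.minAreaRect(P*1000)
    return C,m,r
if __name__=="__main__":
    C,m,r=slot("w4",(222,255,248,318));print("rect mm",r,m.sum())
    P,f=fit([(C,m)],[r[0][0]/1e3,r[0][1]/1e3,-23.2],(.016,.04,.0849,.085));print("fit",P,f)
    p0=np.array([.52993,-.16211]);a=np.radians(23.3);print("fin-based y line",p0-.08*np.array([np.sin(a),np.cos(a)]))
    q=[back(C,p,.085)[:2] for p in((193,170),(519.5,168),(495,297),(202,300))];print(np.round(q,4),np.mean(q,0))
    for i,j in((0,1),(3,2)):
        y=q[j]-q[i];print(np.hypot(*y),np.degrees(np.arctan2(-y[0],y[1])))
E
python3 slot.py
```

```text
rect mm ((497.51824951171875, -234.213623046875), (37.9686279296875, 13.014175415039062), 66.72178649902344) 950
fit [  0.49833946  -0.23431461 -22.10359001] 0.25362557730405566
fin-based y line [ 0.49828636 -0.23558571]
[[ 0.4298 -0.2703]
 [ 0.5148 -0.0691]
 [ 0.6059 -0.1064]
 [ 0.5209 -0.3104]] [ 0.51783265 -0.18906161]
0.21841814074637636 -22.903827713844095
0.22096750639919696 -22.62368164427748
```

```bash
cat > plan.py <<'E'
from h import *
import sys
def plan(xyz,yaw,n):
    s=manip.state();p=s["position"];y0=s["tool_rot"][2];dy=np.radians(y0-yaw)/n
    print(s["position"].round(4),s["tool_rot"].round(2),s["wrist_force"].round(1),"turn/row",dy.round(3))
    for i in range(n):
        a=np.radians(y0)-i*dy;d=(np.array(xyz)-p)/n*1e3
        print([round(d[0]*np.cos(a)+d[1]*np.sin(a),1),round(d[0]*np.sin(a)-d[1]*np.cos(a),1),round(-d[2],1)])
if __name__=="__main__": plan(list(map(float,sys.argv[1:4])),float(sys.argv[4]),int(sys.argv[5]))
E
python3 plan.py .47 .251 .205 -3.2 13
```

```text
[ 0.4814 -0.2265  0.1812] [ 1.7998e+02 -4.0000e-02  6.6820e+01] [ 0.5 -0.2  0.1] turn/row 0.094
[np.float64(33.4), np.float64(-15.3), np.float64(-1.8)]
[np.float64(31.8), np.float64(-18.3), np.float64(-1.8)]
[np.float64(30.0), np.float64(-21.2), np.float64(-1.8)]
[np.float64(27.9), np.float64(-24.0), np.float64(-1.8)]
[np.float64(25.5), np.float64(-26.5), np.float64(-1.8)]
[np.float64(22.9), np.float64(-28.7), np.float64(-1.8)]
[np.float64(20.1), np.float64(-30.8), np.float64(-1.8)]
[np.float64(17.1), np.float64(-32.5), np.float64(-1.8)]
[np.float64(14.0), np.float64(-34.0), np.float64(-1.8)]
[np.float64(10.7), np.float64(-35.1), np.float64(-1.8)]
[np.float64(7.4), np.float64(-36.0), np.float64(-1.8)]
[np.float64(4.0), np.float64(-36.5), np.float64(-1.8)]
[np.float64(0.5), np.float64(-36.7), np.float64(-1.8)]
```

>>> servo_tool(
  motion=[
    [[33.4, -15.3, -8], [0, 0, 0.094], 60],
    [[31.8, -18.3, -8], [0, 0, 0.094], 60],
    [[30, -21.2, -8], [0, 0, 0.094], 60],
    [[27.9, -24, 0], [0, 0, 0.094], 60],
    [[25.5, -26.5, 0], [0, 0, 0.094], 60],
  ],
)

```text
clock: 7.9
position: [0.4767, -0.0408, 0.2052]
tool_rot: [180.0, -0.0, 39.7]
wrist_force: [0.1, 0.7, -0.3]
width: 0.0602
```

>>> servo_tool(
  motion=[
    [[22.9, -28.7, 0], [0, 0, 0.094], 60],
    [[20.1, -30.8, 0], [0, 0, 0.094], 60],
    [[17.1, -32.5, 0], [0, 0, 0.094], 60],
    [[14, -34, 0], [0, 0, 0.094], 60],
    [[10.7, -35.1, 0], [0, 0, 0.094], 60],
  ],
)

```text
clock: 8.4
position: [0.4718, 0.1431, 0.205]
tool_rot: [180.0, 0.0, 12.8]
wrist_force: [0.3, -1.0, -0.4]
width: 0.0598
```

>>> servo_tool(
  motion=[
    [[7.4, -36, 0], [0, 0, 0.094], 60],
    [[4, -36.5, 0], [0, 0, 0.094], 60],
    [[0.5, -36.7, 0], [0, 0, 0.094], 60],
    [[0, 0, 0], [0, 0, 0], 60],
    [[0, 0, 0], [0, 0, 0], 60],
  ],
)

```text
clock: 8.9
position: [0.469, 0.2519, 0.2045]
tool_rot: [179.9, 0.0, -3.0]
wrist_force: [0.9, -0.3, 0.3]
width: 0.0601
```

```bash
python3 m2.py w5 remote_center
```

```text
[0.4693 0.2504 0.2048] [ 1.7992e+02  2.0000e-02 -3.1200e+00] 8.95
remote_center 0.95 [286.2 203.3] [35. 34. 34.] 1407 [0.4725 0.2559 0.103 ]
remote_center 0.76 [224.3  56.5] [ 42.  98. 202.] 1594 [0.439  0.3533 0.103 ]
```

View pics/w5.png

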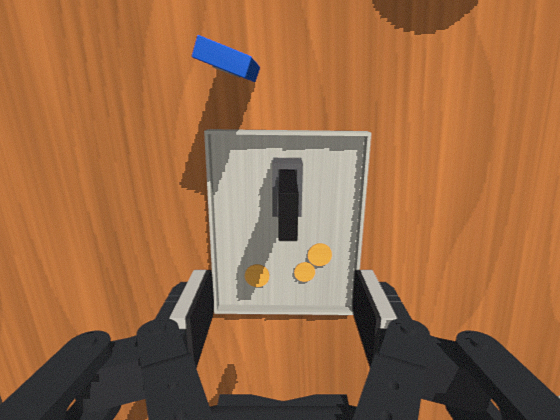

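The wrist view shows the tray square to the tool and the remote's top centred at about (288,210), so it sits roughly 3 mm towards tool +x.

Run:
```python
from tool import *
import pickle
C=pickle.load(open("w5.pkl","rb"));g=cv2.imread("pics/w5.png",0);m=np.zeros(g.shape,bool);m[150:250,270:306]=g[150:250,270:306]<48
print(m.sum(),np.argwhere(m).min(0),np.argwhere(m).max(0))
p,f=fit([(C,m)],[.472,.252,-3.1],(.014,.036,.034,.108));print("remote",p,f,"tool",totool(p[:2]).round(1))
q=[back(C,v,.016)[:2] for v in((206,132),(370,133),(353,314),(218,313))]
for i,j in((0,1),(3,2)): x=q[j]-q[i];print(np.hypot(*x),np.degrees(np.arctan2(x[1],x[0])))
c=np.mean(q,0);a=np.radians(3.1);d=c+.045*np.array([np.sin(a),np.cos(a)]);print("dock",d,"tool",totool(d).round(1))
```

```text
1301 [169 278] [240 298]
remote [ 0.47337552  0.24815452 -3.46071098] 0.1340366442767159 tool [3.9 1.3 0. ]
0.14734314301346765 -3.4598486893609186
0.14314705312996912 -3.6398610346766684
dock [0.47354142 0.24675496] tool [4.1 2.7 0. ]
```

>>> servo_tool(
  motion=[
    [[4, 2, 20], [0, 0, 0.005], 60],
    [[0, 0, 40], [0, 0, 0], 50],
    [[0, 0, 40], [0, 0, 0], 40],
    [[0, 0, 25], [0, 0, 0], 35],
    [[0, 0, 4], [0, 0, 0], 30],
  ],
)

```text
clock: 9.5
position: [0.4721, 0.2457, 0.0739]
tool_rot: [179.8, 0.2, -3.6]
wrist_force: [-1.0, 0.2, -0.4]
width: 0.0301
```

>>> servo_tool(
  motion=[
    [[0, 0, 0], [0, 0, 0], 24],
    [[0, 0, 0], [0, 0, 0], 18],
    [[0, 0, 0], [0, 0, 0], 10],
    [[0, 0, 0], [0, 0, 0], 5],
    [[0, 0, 0], [0, 0, 0], 5],
  ],
  force=40,
)

```text
clock: 10.0
position: [0.4744, 0.2481, 0.0779]
tool_rot: [-179.9, -0.1, -3.6]
wrist_force: [-1.2, -2.3, 7.3]
width: 0.0134
```

>>> servo_tool(
  motion=[
    [[0, 0, -6], [0, 0, 0], 5],
    [[0, 0, -10], [0, 0, 0], 5],
    [[0, 0, -10], [0, 0, 0], 5],
    [[0, 0, -14], [0, 0, 0], 5],
    [[0, 0, -20], [0, 0, 0], 5],
  ],
)

```text
clock: 10.5
position: [0.4733, 0.2477, 0.1372]
tool_rot: [180.0, 0.0, -3.6]
wrist_force: [-0.7, -0.0, -0.5]
width: 0.0133
```

>>> servo_tool(
  motion=[
    [[0, 0, -25], [0, 0, 0], 5],
    [[0, 0, -25], [0, 0, 0], 5],
    [[0, 0, -20], [0, 0, 0], 5],
    [[0, 0, 0], [0, 0, 0], 5],
    [[0, 0, 0], [0, 0, 0], 5],
  ],
)

```text
clock: 11.0
position: [0.4736, 0.2481, 0.2069]
tool_rot: [-179.9, -0.0, -3.5]
wrist_force: [-0.0, -0.9, -0.9]
width: 0.0136
```

```bash
python3 m2.py w6; python3 plan.py .4983 -.2350 .206 -23.2 13
```

```text
[0.4732 0.2479 0.2062] [-1.7999e+02  3.0000e-02 -3.5300e+00] 11.05
[0.4732 0.2479 0.2062] [-1.7999e+02  3.0000e-02 -3.5300e+00] [ 0.5  0.1 -1. ] turn/row 0.026
[np.float64(4.2), np.float64(37.0), np.float64(0.0)]
[np.float64(5.2), np.float64(36.8), np.float64(0.0)]
[np.float64(6.2), np.float64(36.7), np.float64(0.0)]
[np.float64(7.1), np.float64(36.5), np.float64(0.0)]
[np.float64(8.1), np.float64(36.3), np.float64(0.0)]
[np.float64(9.0), np.float64(36.1), np.float64(0.0)]
[np.float64(10.0), np.float64(35.8), np.float64(0.0)]
[np.float64(10.9), np.float64(35.6), np.float64(0.0)]
[np.float64(11.9), np.float64(35.3), np.float64(0.0)]
[np.float64(12.8), np.float64(34.9), np.float64(0.0)]
[np.float64(13.7), np.float64(34.6), np.float64(0.0)]
[np.float64(14.6), np.float64(34.2), np.float64(0.0)]
[np.float64(15.5), np.float64(33.8), np.float64(0.0)]
```

View pics/w6.png

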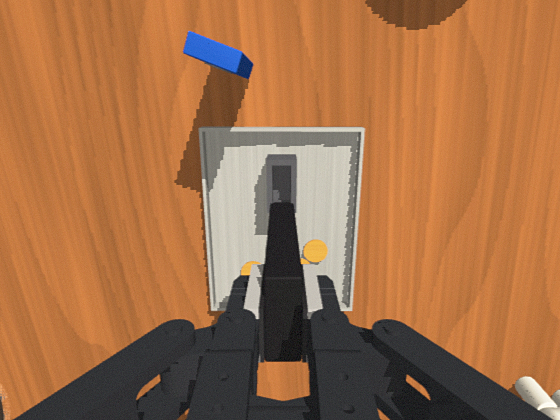

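The remote is held upright and centred at column 283, with its foot edge at row 203 as expected for a tip 69 mm below the TCP. Next I'll move over the slot.

>>> servo_tool(
  motion=[
    [[4.2, 37, 0], [0, 0, 0.026], 5],
    [[5.2, 36.8, 0], [0, 0, 0.026], 5],
    [[6.2, 36.7, 0], [0, 0, 0.026], 5],
    [[7.1, 36.5, 0], [0, 0, 0.026], 5],
    [[8.1, 36.3, 0], [0, 0, 0.026], 5],
  ],
)

```text
clock: 11.55
position: [0.4826, 0.0606, 0.2055]
tool_rot: [179.9, 0.1, -11.1]
wrist_force: [0.6, -0.1, -0.7]
width: 0.0134
```

>>> servo_tool(
  motion=[
    [[9, 36.1, 0], [0, 0, 0.026], 5],
    [[10, 35.8, 0], [0, 0, 0.026], 5],
    [[10.9, 35.6, 0], [0, 0, 0.026], 5],
    [[11.9, 35.3, 0], [0, 0, 0.026], 5],
    [[12.8, 34.9, 0], [0, 0, 0.026], 5],
  ],
)

```text
clock: 12.05
position: [0.4927, -0.1249, 0.2054]
tool_rot: [180.0, 0.1, -18.5]
wrist_force: [-0.1, 0.4, -1.0]
width: 0.0133
```

>>> servo_tool(
  motion=[
    [[13.7, 34.6, 0], [0, 0, 0.026], 5],
    [[14.6, 34.2, 0], [0, 0, 0.026], 5],
    [[15.5, 33.8, 0], [0, 0, 0.026], 5],
    [[0, 0, 0], [0, 0, 0], 5],
    [[0, 0, 0], [0, 0, 0], 5],
  ],
)

```text
clock: 12.55
position: [0.4986, -0.2359, 0.2053]
tool_rot: [180.0, 0.1, -23.1]
wrist_force: [-0.0, 0.1, -1.6]
width: 0.0134
```

```bash
python3 m2.py w7; python3 plan.py .4983 -.2350 .156 -23.2 3
```

```text
[ 0.499  -0.2346  0.2053] [ 1.7999e+02  1.2000e-01 -2.2940e+01] 12.6
[ 0.499  -0.2346  0.2053] [ 1.7999e+02  1.2000e-01 -2.2940e+01] [ 0.1  0.4 -0.8] turn/row 0.001
[np.float64(-0.2), np.float64(0.2), np.float64(16.4)]
[np.float64(-0.2), np.float64(0.2), np.float64(16.4)]
[np.float64(-0.2), np.float64(0.2), np.float64(16.4)]
```

View pics/w7.png

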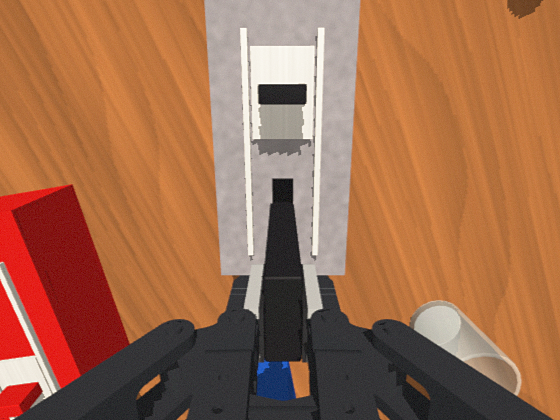

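The slot's near end is at row 179, columns 272–294, and lines up with the remote's foot at column 283. The guide strips look symmetric about the tool. I'll go down to a few mm above the mouth and check offsets.

>>> servo_tool(
  motion=[
    [[0, 0.5, 15], [0, 0, 0], 5],
    [[0, 0, 15], [0, 0, 0], 5],
    [[0, 0, 10], [0, 0, 0], 5],
    [[0, 0, 3], [0, 0, 0], 5],
    [[0, 0, 0], [0, 0, 0], 5],
  ],
)

```text
clock: 13.1
position: [0.4991, -0.2351, 0.1625]
tool_rot: [180.0, 0.1, -22.9]
wrist_force: [0.2, -0.4, -0.7]
width: 0.0133
```

```bash
python3 m2.py w8
python3 - <<'E'
import cv2
a=cv2.imread("pics/w8.png")[130:290,210:360];cv2.imwrite("pics/w8c.png",cv2.resize(a,None,fx=4,fy=3.75,interpolation=cv2.INTER_NEAREST))
E
```

```text
[ 0.4994 -0.2355  0.1631] [ 1.7998e+02  2.0000e-02 -2.2910e+01] 13.15
```

View pics/w8c.png

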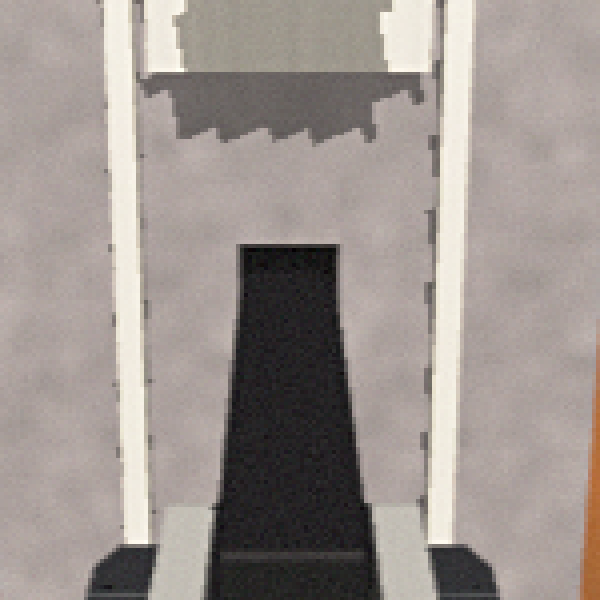

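Run:
```python
import cv2,numpy as np
from bench import manip
ims=[manip.capture("wrist").astype(float).mean(2) for _ in range(4)]
g=np.mean(ims,0)
print("rows",[(r,round(g[r,274:291].mean(),1)) for r in range(192,214)])
for r in range(196,212,2): print(r,[int(v) for v in g[r,266:300]])
```

```text
rows [(192, np.float64(171.2)), (193, np.float64(174.6)), (194, np.float64(73.0)), (195, np.float64(19.5)), (196, np.float64(20.9)), (197, np.float64(22.5)), (198, np.float64(23.8)), (199, np.float64(23.1)), (200, np.float64(23.1)), (201, np.float64(22.1)), (202, np.float64(30.8)), (203, np.float64(34.8)), (204, np.float64(33.7)), (205, np.float64(34.8)), (206, np.float64(34.3)), (207, np.float64(35.1)), (208, np.float64(34.2)), (209, np.float64(35.0)), (210, np.float64(34.4)), (211, np.float64(35.2)), (212, np.float64(34.8)), (213, np.float64(33.5))]
196 [172, 169, 110, 43, 21, 17, 18, 23, 18, 20, 24, 20, 21, 27, 22, 21, 20, 23, 20, 21, 22, 22, 16, 22, 12, 16, 35, 122, 163, 168, 164, 164, 163, 161]
198 [168, 172, 113, 42, 18, 21, 26, 23, 29, 29, 23, 20, 24, 25, 20, 23, 22, 19, 22, 24, 24, 25, 27, 25, 17, 18, 42, 129, 166, 168, 166, 165, 164, 161]
200 [166, 168, 114, 48, 20, 25, 25, 21, 22, 25, 25, 23, 21, 25, 21, 21, 20, 22, 27, 17, 24, 23, 24, 21, 25, 15, 42, 131, 170, 171, 169, 164, 166, 163]
202 [166, 168, 115, 47, 21, 20, 22, 26, 28, 32, 29, 28, 31, 32, 33, 31, 32, 34, 31, 29, 30, 28, 34, 31, 22, 19, 43, 133, 170, 173, 170, 168, 166, 164]
204 [167, 170, 118, 45, 27, 27, 33, 37, 35, 35, 33, 31, 33, 33, 35, 34, 32, 33, 33, 32, 29, 34, 36, 30, 36, 30, 30, 93, 160, 171, 172, 168, 168, 164]
206 [168, 171, 123, 49, 24, 30, 35, 34, 34, 33, 32, 35, 32, 34, 33, 31, 34, 35, 33, 40, 32, 31, 35, 36, 36, 31, 26, 50, 156, 173, 173, 171, 171, 171]
208 [169, 171, 122, 51, 25, 31, 34, 33, 36, 31, 35, 36, 35, 31, 35, 34, 31, 34, 35, 32, 29, 36, 34, 37, 34, 31, 26, 47, 153, 174, 173, 173, 173, 175]
210 [169, 172, 120, 51, 26, 33, 36, 33, 32, 34, 31, 36, 34, 34, 33, 35, 34, 34, 34, 35, 36, 34, 34, 34, 34, 36, 29, 30, 89, 157, 173, 173, 175, 179]
```

```bash
cat > rel.py <<'E'
import numpy as np
from bench import manip
def half(p,a,b,lev):  # first crossing from a to b below lev
    st=1 if b>a else -1
    for i in range(a,b,st):
        if p[i]>=lev>p[i+st]: return i+st*(p[i]-lev)/(p[i]-p[i+st])
L=[]
for _ in range(10):
    s=manip.state();g=manip.capture("wrist").astype(float).mean(2)
    c=g[195:201].mean(0);l,r=half(c,260,282,95),half(c,304,282,95);e=half(g[:,276:288].mean(1),185,205,95)
    p=s["position"];L.append([*(p*1e3),s["tool_rot"][2],l,r,(l+r)/2,e]);print(np.round(L[-1],2))
print("mean",np.round(np.mean(L,0),2))
E
python3 rel.py
```

```text
[ 499.73 -235.67  163.74  -22.92  268.06  292.44  280.25  193.8 ]
[ 499.69 -235.61  163.7   -22.92  268.09  292.6   280.35  193.8 ]
[ 499.65 -235.61  163.64  -22.92  268.13  292.61  280.37  193.8 ]
[ 499.61 -235.56  163.58  -22.92  268.27  292.68  280.47  193.8 ]
[ 499.58 -235.53  163.52  -22.92  268.34  292.95  280.64  193.8 ]
[ 499.53 -235.52  163.45  -22.92  268.39  292.95  280.67  193.8 ]
[ 499.52 -235.53  163.44  -22.92  268.53  293.02  280.78  194.14]
[ 499.5  -235.53  163.37  -22.92  268.53  293.23  280.88  194.13]
[ 499.45 -235.51  163.33  -22.92  268.54  293.28  280.91  194.14]
[ 499.42 -235.52  163.28  -22.92  268.59  293.28  280.94  194.14]
mean [ 499.57 -235.56  163.51  -22.92  268.35  292.9   280.63  193.93]
```

Slot and foot agree in x to about 0.2 mm. The slot lies about 1 mm further along tool +y, so I'll correct that and lower gently.

>>> servo_tool(
  motion=[
    [[0, 1, 1], [0, 0, 0], 5],
    [[0, 0, 3], [0, 0, 0], 5],
    [[0, 0, 3], [0, 0, 0], 5],
    [[0, 0, 3], [0, 0, 0], 5],
    [[0, 0, 3], [0, 0, 0], 5],
  ],
)

```text
clock: 14.35
position: [0.499, -0.2364, 0.1499]
tool_rot: [180.0, 0.0, -22.9]
wrist_force: [0.2, -0.3, -1.2]
width: 0.0134
```

>>> servo_tool(
  motion=[
    [[0, 0, 2], [0, 0, 0], 5],
    [[0, 0, 2], [0, 0, 0], 5],
    [[0, 0, 1], [0, 0, 0], 5],
    [[0, 0, 0], [0, 0, 0], 5],
    [[0, 0, 0], [0, 0, 0], 5],
  ],
)

```text
clock: 14.85
position: [0.4991, -0.2365, 0.1453]
tool_rot: [-180.0, -0.0, -22.9]
wrist_force: [-0.6, -0.6, -0.6]
width: 0.0132
```

>>> servo_tool(
  motion=[
    [[0, 0, 1.5], [0, 0, 0], 5],
    [[0, 0, 1.5], [0, 0, 0], 5],
    [[0, 0, 1.5], [0, 0, 0], 5],
    [[0, 0, 1.5], [0, 0, 0], 5],
    [[0, 0, 0], [0, 0, 0], 5],
  ],
)

```text
clock: 15.35
position: [0.4989, -0.2364, 0.139]
tool_rot: [180.0, 0.0, -22.9]
wrist_force: [-0.3, 0.2, -0.9]
width: 0.0135
```

No contact force, so the body is entering freely. I'll continue.

>>> servo_tool(
  motion=[
    [[0, 0, 1.5], [0, 0, 0], 5],
    [[0, 0, 2], [0, 0, 0], 5],
    [[0, 0, 2], [0, 0, 0], 5],
    [[0, 0, 2], [0, 0, 0], 5],
    [[0, 0, 1], [0, 0, 0], 5],
  ],
)

```text
clock: 15.85
position: [0.499, -0.2364, 0.1305]
tool_rot: [-180.0, 0.0, -22.9]
wrist_force: [0.0, -0.5, -0.7]
width: 0.0134
```

>>> servo_tool(
  motion=[
    [[0, 0, 2], [0, 0, 0], 5],
    [[0, 0, 2], [0, 0, 0], 5],
    [[0, 0, 2], [0, 0, 0], 5],
    [[0, 0, 0.5], [0, 0, 0], 5],
    [[0, 0, 0], [0, 0, 0], 5],
  ],
)

```text
clock: 16.35
position: [0.499, -0.2364, 0.1242]
tool_rot: [180.0, 0.0, -22.9]
wrist_force: [-0.7, -0.1, -0.5]
width: 0.0134
```

```bash
python3 m2.py w9
python3 - <<'E'
from bench import manip
import cv2,numpy as np
from h import *
a=cv2.imread("pics/w9.png");b=manip.capture("scene")[:,:,::-1]
cv2.imwrite("pics/s9.png",np.hstack([cv2.resize(a[120:400,170:400],(480,584)),cv2.resize(b[60:240,180:275],(308,584))]))
s=manip.state();print(s["position"],s["wrist_force"],s["moment"],s["width"])
E
```

```text
[ 0.499  -0.2365  0.1242] [180.     0.   -22.92] 16.4
[ 0.49907882 -0.23647242  0.12431804] [-0.56678986 -0.33179372 -0.40667808] [-0.00409945  0.01783579  0.0235157 ] 0.013607944154666245
```

View pics/s9.png

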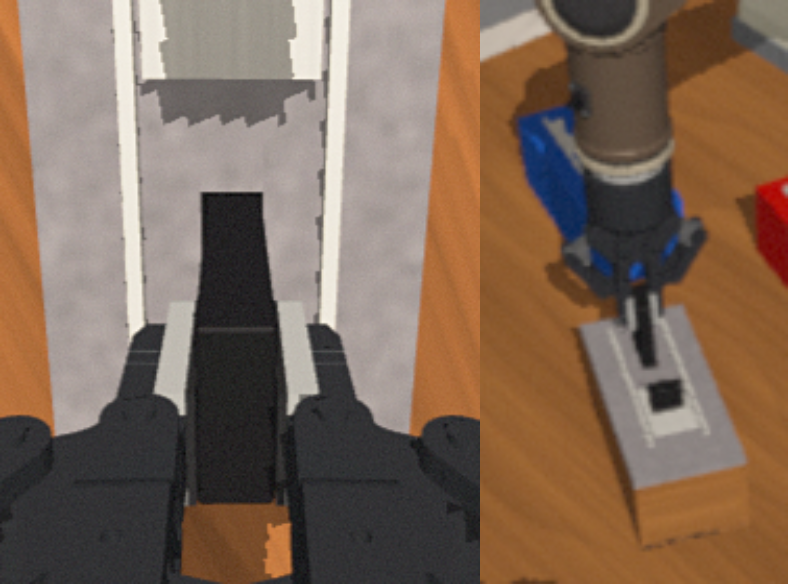

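Run:
```python
from h import *
import pickle
C=pickle.load(open("w9.pkl","rb"))
e=back(C,(282,120+192*280/584),.085);f=back(C,(282,120+79*280/584),.089);f0=back(C,(282,120+79*280/584),.085);print(np.hypot(*(e-f)[:2]),np.hypot(*(e-f0)[:2]))
C=pickle.load(open("w4.pkl","rb"));e=back(C,(311,238),.085);f=back(C,(352,238),.089);f2=back(C,(441.5,213),.089);f3=back(C,(355,213),.089)
print(np.hypot(*(e-f)[:2]),np.hypot(*(f2-f3)[:2]))
```

```text
0.029367363010549135 0.02869276152718538
0.028408136098119017 0.059216005452517026
```

```bash
python3 -c "
from bench import manip
print(manip.close_job())"
```

```text
the job is handed in; nothing more can be done
None
```

The shutter is open at its end stop and the black remote is upright in the slot, about 29 mm deep and still gripped. I handed the job in at about 16.5 s of the 54 s allowed.

- **Shutter:** I gripped the fin and slid it about 79 mm, until 3 mm of extra command moved it only 0.2 mm and the push reached about 11 N. Two later wrist pictures put the gap from slot to shutter at 28.4 mm and 29.4 mm. A fully open shutter would give 30 mm, and I take the difference as within camera accuracy.
- **Remote:** I took it from the dock, lined it up against the slot in the wrist view and lowered it without contact forces. At the end the wrist force was under 1 N, so it is not jammed, and the finger opening was steady at 13.4–13.6 mm.
- **Depth:** The 29 mm comes from the tool height and the tip offset worked out when I gripped it, not from a direct view of the tip.
- **Disagreement:** Estimates of the slot's position along its length differed by about 1–1.5 mm. I used a middle value, and the remote went in freely.
- **Other objects:** I did not touch the elephant, the tumbler, the dish or the look-alikes. I took no separate final picture of them.

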